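Lock the tray of a blood-bag mixer with its transit pin

ROBOT

A 6-joint arm with a two-finger parallel gripper is mounted at the origin on the work surface. World frame = base frame: x ahead of the robot, y to its left, z up, the work surface at z = 0. Lengths are in m, angles in rad, forces in N, time in s.
With the tool pointing down it reaches from about 0.35 to 0.975 m from the base axis. Payload 4.9 kg.
Tool frame: the origin (TCP) lies at the very end of the fingers, on their centre line; the grasp point (between the pads) lies 19 mm behind it; z points along the fingers, y is the line along which they close (so a half turn about z gives the same grasp; the last joint's range is limited). The gripper opens to 85 mm and grips with 20 to 120 N. Pads are 22 mm wide; open, the fingers measure 114 mm over their backs; the gripper's body (76 mm by 85 mm) begins 54 mm behind the grasp point. The pads swing forward as they close: fully open they stand 13 mm farther back than shut.
Start: joints at [-1.369, 0.053, 1.613, -0, 1.476, -0.119], TCP at [0.197, -0.593, 0.231] pointing down, gripper open.
Joint ranges: [-3.01, 3.01], [-1.01, 2.22], [0.06, 2.58], [-1.02, 4.17], [0.09, 2.62], [-3.14, 3.14]. Speed limits (rad/s): [2.57, 2.57, 3.14, 3.14, 3.14, 3.14].

INTERFACE

Orientations are given as a rotation vector (axis times angle).
In Python, from station import ctrl, imaging gives the robot as it stands.
- The arm moves only by the tool play_rows, never from a script. Its argument "series" is a list of rows, each a list of 3 entries, a list of its own where there are three numbers: the opening, from 0 (shut) to 1 (fully open), then the shift along the tool's x, y, z each as a share of 0.05 m, from -1 to 1, then the turn, a rotation vector about the tool's x, y, z each as a share of 8 degrees, from -1 to 1. In form: [[grip, [dx, dy, dz], [ax, ay, az]], ...]. A call has 1 to 8 rows; each row shifts and turns the commanded pose from where the row before left it, along the tool's axes as they then stand; what a row does not reach is not made up. A row lasts 1/8 s, in which the tool goes at most 62.5 mm and 10.7 degrees, less where a joint would pass 70% of its speed; a pose out of reach is approached as far as the arm can. A call with a number of a shift or a turn outside -1 to 1 is refused whole. A call with a gripper value outside its range is refused whole. The fingers move at their own pace and stop on an object; "force" is the grip in N (left out, the last holds). Time passes only in rows, so rows that do not move let the fingers close. It gives the time, the measured TCP pose, the force, the opening and the grip force at its end, in the units of the state.
- ctrl.get_obs(): the state, without advancing time (a new reading comes with each control period).
- imaging.get_image(name): name is "side" or "top"; returns a dict with "color" (384x512x3 uint8, blue, green, red), "fx", "fy", "cx", "cy" (pixels), "extrinsics" (4x4, takes a point from world to camera coordinates). Camera axes: x right, y down, z forward; pixel columns grow to the right and rows downward; lengths in m; the calibration is good to about 2 mm. A picture is of the moment at which its call begins. There is no depth.
- ctrl.finish_job(): hands the job in; it is judged then, once.
The state is a dict: "t": time; "q": joint angles; "dq": joint speeds; "effort": joint torques, N m; "tool_pos": TCP position; "tool_rot": TCP orientation; "contact_force": force on the tool from outside, world axes, zero at the start; "wrist_torque": the same for the moment, N m; "opening": finger opening in m; "grip_force": force on a finger pad.
Only numpy, scipy, OpenCV 4.12 (cv2) and the standard library are available. Lean on these libraries where they do the work, as an engineer would, in place of code of your own. Each camera call takes 0.05 s, during which the arm holds its last target. There are 200 camera calls.

TASK

The blood-bag mixer is to be carried to the van, so lock its rocking tray: press the raised front of the tray down until the hole in its tongue is in line with the holes in the bracket on the mixer's front (at or near level, as the bracket is set), and push the steel lock pin through bracket, tongue and bracket, from the thick-cheeked side away from the control box, until its shoulder is fully home. Feel it in without forcing it, let go of it, and leave the other things on the table where they are.

Things in the scene. Friction and masses are not known exactly. Their poses are not given: they have to be found in the camera images.
- mixer: Blood-bag mixer, fast on the table, front turned roughly to the robot's right: white housing 200 mm deep (x), 220 wide (y), 86 high, rocking steel tray on top. Origin: centre of the underside, at table height; x from front to rear, y roughly towards the robot, z up. Tray axle along y through (0, 0, 110) mm. A steel lock bracket on the front: its holes lie on a level line along y at x = -155 mm.
- tray (a joint): Tilt of the rocking tray about its axle, rad: 0 level, positive = front edge up. Starts front up, 0.10 to 0.20; stops at +-0.24. The unpowered gear drive holds it where it is left: about 0.7 N m, 5 to 6 N on the front rim, moves it. The bracket is bolted on through slots: its hole line may be anywhere from 68 to 82 mm above the table (not measured; see or feel it). The tongue's hole is 75 mm up when level.
- tray_rim (a point): Middle of the top of the tray's front rim (flat, 10 mm wide, 184 mm long): press here. 130 mm in front of the axle, 50 mm above it; 160 mm above the table when level. The tray's front wall, 45 mm high, reaches 5 mm further forward and overhangs the bracket, 20 mm behind the hole line and 40 mm above it: with the tray down, an upright gripper at the hole line strikes it.
- tongue_hole (a point): Centre of the 13.5 mm hole in the tongue, an 8 mm steel plate under the middle of the tray's front edge, between the bracket's cheeks; 155 mm in front of the axle and 35 mm below it, so 1 mm up or down is 0.0065 rad of the tray. It hangs on a rivet 44 mm above it and moves a few mm fore and aft. Axes (tray level) as the mixer's.
- lock_pin: Steel lock pin, 112 mm long, about 0.24 kg, lying on the table: square grip 22 x 22 mm, 52 mm long, then from its flat shoulder a round 12 mm shank 60 mm long, the last 7 mm tapering to an 8 mm nose. Origin: on the axis at the shoulder, 11 mm above the table as it lies; x along the axis to the nose; the grip reaches from x = -52 to 0 mm. It goes in along the mixer's +y.
- pin_nose (a point): Tip of the pin, on the axis, 60 mm from the shoulder. Bracket along the mixer's y: thick cheek -27 (outer face, way in) to -7 mm, gap with the tongue -4 to 4, thin cheek 7 to 17; cheeks 30 x 30 mm round 13.5 mm holes; control box from 47. The nose finds a hole less than about 2.5 mm off, else stops at its face. A gripper leaning 25 to 45 deg, fingers down and towards the mixer's rear, has room.
- tube_rack: Bystander, leave alone: orange wire test-tube rack, 80 x 116 mm, with four capped tubes, 104 mm high in all; origin under its centre.
- forceps: Bystander, leave alone: steel forceps lying flat, 150 mm long, 8 mm high; origin on the table under the middle, x towards the tips.
- antiseptic: Bystander, leave alone: white bottle, 62 mm across, 165 mm high; origin under its centre.
- swab_jar: Bystander, leave alone: glass jar with steel lid, 76 mm across, 100 mm high; origin under its centre.
- tape_roll: Bystander, leave alone: roll of paper tape lying flat, 72 mm across, 24 mm high; origin under its centre.
- dish: Bystander, leave alone: small steel bowl, 110 mm across, 45 mm high; origin under its centre.
- dome_lamp: Bystander, leave alone: white dome-shaped lamp, 94 mm across, 62 mm high; origin under its centre.
- glove_box: Bystander, leave alone: white and blue glove box, 125 x 240 mm, 75 mm high; origin under its centre.
Things that resemble listed ones, but are neither listed nor needed, are in the scene too. Of the things that look like the lock_pin, the middle-sized one is meant.

How it is judged:
On the way, in this order (a step that is already met when the one before it is completed fails the run):
1. the tray has been pressed down to near level, its tongue between the cheeks (value of joint tray between -0.07 and 0.07 rad), for 0.2 s.
2. the pin is through both cheeks and the tongue, its shoulder home against the bracket (all of step 1 and y of lock_pin in the frame of mixer between -0.031 and -0.023 m and y of pin_nose in the frame of mixer above 0.027 m and x of lock_pin in the frame of mixer between -0.159 and -0.151 m and z of lock_pin in the frame of mixer between 0.064 and 0.086 m and y of tongue_hole in the frame of lock_pin between -0.003 and 0.003 m and z of tongue_hole in the frame of lock_pin between -0.003 and 0.003 m and angle between the x axis of lock_pin and the y axis of mixer, either way round below 0.09 rad), for 0.2 s.
At the end, for the whole second after the job is handed in: Pin along the hole line (x -155 +-4 mm of the mixer, 64 to 86 mm up, axis within 0.09 rad), through the tongue's hole (within 3 mm of the pin's axis), shoulder within 4 mm of the thick cheek, nose over 10 mm past the thin one; tray within 0.07 rad of level; at rest, pin released (all of step 2 and linear speed of lock_pin below 0.02 m/s and velocity of joint tray between -0.02 and 0.02 rad/s and contact force between lock_pin and the fingers below 0.1 N); the robot touches nothing.
It fails at once if the pin is forced: it presses on the mixer with over 60 N (contact force between lock_pin and mixer above 60 N).
It fails at once if a bystander (tube rack, forceps, bottle, jar, tape, dish, lamp or glove box) is moved more than 30 mm (distance of any of tube_rack, forceps, antiseptic, swab_jar, tape_roll, dish, dome_lamp, glove_box from where it was at the start of the episode above 0.03 m).
It also fails if it takes over 51 s, if anything falls off the work surface, if the arm or the gripper's body presses on something with over 40 N, if the wrist force passes 120 N, or if a joint passes its speed limit or range.

## Working session

There is one attempt and no reset: what is moved stays moved. The work goes in short steps, Python scripts to look and compute and a tool call to move; the robot and the scene stay as the last step left them, time stands still between calls to the robot, and variables do not carry over. Pictures are saved under pics/ and viewed, at most 10 in all, crops included, and the job is handed in when it is done.

Besides the shell and the picture viewer there is one more tool, called after "Call:" as a command line: name --argument value ..., lists and objects as JSON in quotes. play_rows: Moves the arm, as the interface text tells. Shift numbers are shares of 0.05 m and turn numbers shares of 8 degrees, none past 1 either way. Its arguments: {"type":"object","properties":{"series":{"type":"array"},"force":{"type":"number"}},"required":["series"]}

```bash
mkdir -p pics; ls; cat > h.py <<'E'
import numpy as np, cv2
from scipy.spatial.transform import Rotation as R
from station import ctrl, imaging
def shot(n):
    d=imaging.get_image(n); return d
def proj(d,P):
    P=np.atleast_2d(P); E=np.array(d["extrinsics"]); c=P@E[:3,:3].T+E[:3,3]
    return np.c_[d["fx"]*c[:,0]/c[:,2]+d["cx"], d["fy"]*c[:,1]/c[:,2]+d["cy"]]
def ray(d,uv):
    E=np.array(d["extrinsics"]); r=E[:3,:3].T@np.array([(uv[0]-d["cx"])/d["fx"],(uv[1]-d["cy"])/d["fy"],1.]); return -E[:3,:3].T@E[:3,3], r
def onz(d,uv,z):
    o,r=ray(d,uv); return o+r*(z-o[2])/r[2]
def two(d1,a,d2,b):
    o1,r1=ray(d1,a);o2,r2=ray(d2,b)
    s,t=np.linalg.lstsq(np.c_[r1,-r2],o2-o1,rcond=None)[0]
    p,q=o1+s*r1,o2+t*r2
    return (p+q)/2, np.linalg.norm(p-q)
def rel(target,rot=None):
    "move in tool axes, mm, and turn in deg"
    o=ctrl.get_obs(); T=R.from_rotvec(o["tool_rot"])
    s=T.inv().apply(np.array(target)-o["tool_pos"])
    w=None if rot is None else np.degrees((T.inv()*rot).as_rotvec())
    return s,w
E
python3 - <<'E'
from h import *
for n in("side","top"):
    d=shot(n); cv2.imwrite(f"pics/{n}0.png",cv2.resize(d["color"],(800,600),interpolation=cv2.INTER_CUBIC)); cv2.imwrite(f"raw_{n}0.png",d["color"])
    E=np.array(d["extrinsics"]); print(n,d["fx"],d["cx"],d["cy"],(-E[:3,:3].T@E[:3,3]).round(3),E[2,:3].round(3))
o=ctrl.get_obs();print(o["t"],o["tool_pos"],o["tool_rot"],o["opening"])
E
```

```text
pics
side 431.31473048178106 253.77334056385317 193.32932248052805 [0.43  0.945 1.129] [ 0.086 -0.692 -0.717]
top 440.03054791508237 250.95225835742906 190.32012589040235 [ 0.389 -0.044  1.349] [ 0.101  0.005 -0.995]
0.1 [ 0.19696752 -0.59255858  0.23016927] [-3.09943349e+00 -5.01432876e-01  9.69292279e-05] 0.0851182193629777
```

View pics/top0.png

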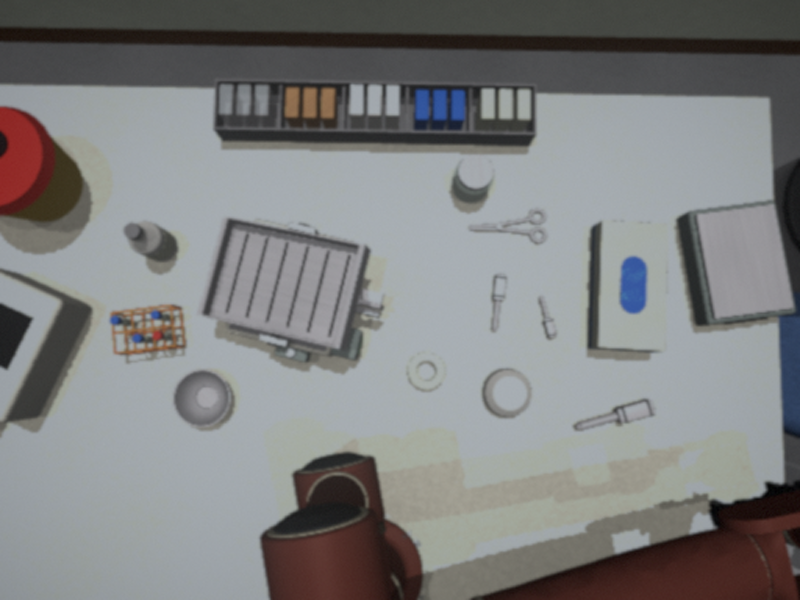

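View pics/side0.png

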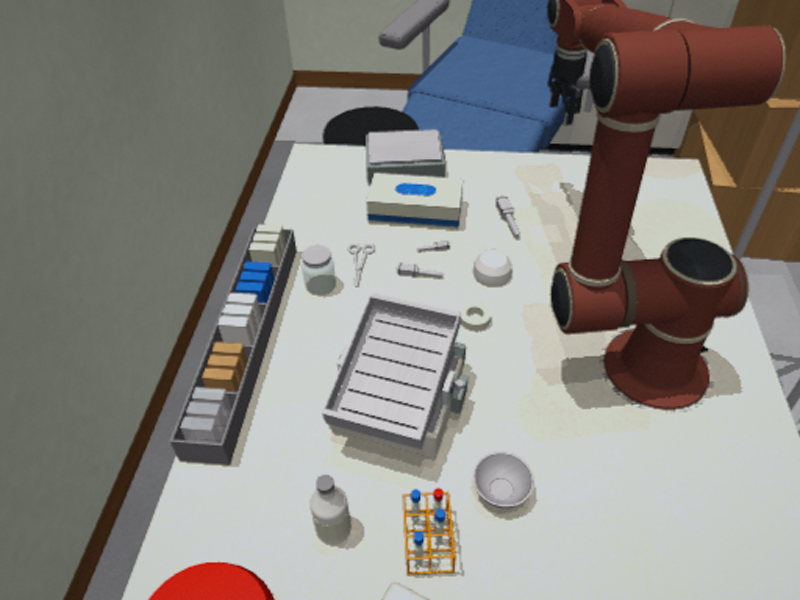

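The pin-like things in the top view, in 800 px coordinates, are (498,302), about 57 px or 112 mm long; (547,317), about 42 px; and (613,415), about 80 px. The middle-sized one at (498,302) fits 112 mm. The mixer's bracket is at (372,305), with the control box at (355,340). I'll confirm with an enlarged crop.

```bash
python3 - <<'E'
import cv2,numpy as np
t=cv2.imread("raw_top0.png");s=cv2.imread("raw_side0.png")
a=cv2.resize(t[125:245,125:365],(800,400),interpolation=cv2.INTER_CUBIC)
b=cv2.resize(s[180:300,200:310],None,fx=5,fy=5,interpolation=cv2.INTER_CUBIC)
cv2.imwrite("pics/c1.png",a);
c=cv2.resize(s[145:285,200:320],None,fx=4.28,fy=4.28,interpolation=cv2.INTER_CUBIC);cv2.imwrite("pics/c2.png",c)
E
```

```text
(no output)
```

View pics/c1.png

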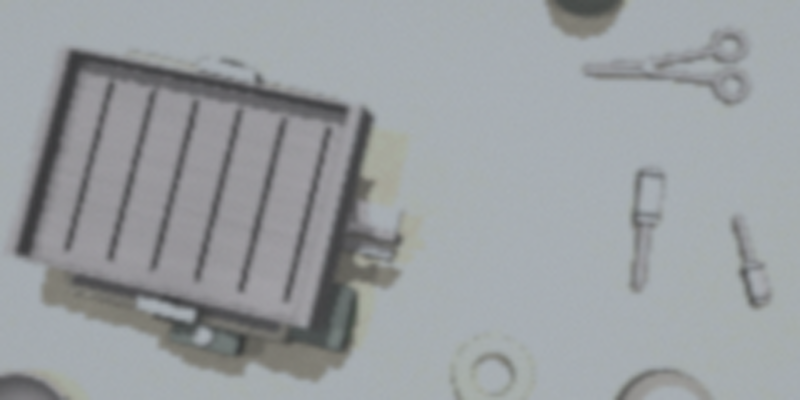

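View pics/c2.png

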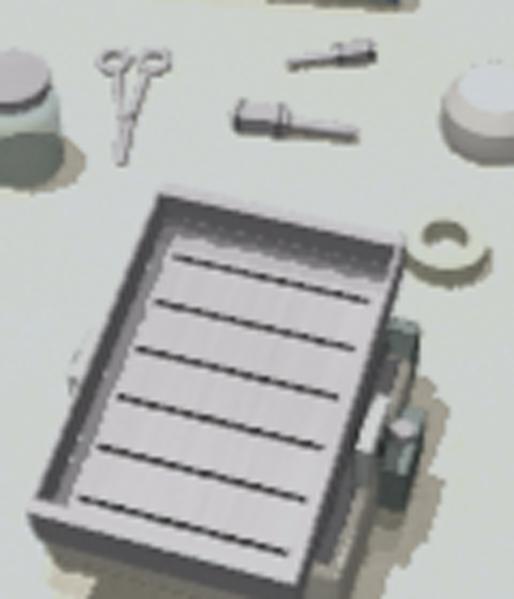

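The crops show the middle-sized pin in c1 with its grip end at (651,170) and nose at (636,290), pointing toward the robot. The tray's corners are near (70,48), (361,107), (311,327) and (15,255). The bracket is around (378,235), with the scissors and the tape roll at (490,375) clear of the path.

```bash
python3 - <<'E'
from h import *
t,s=shot("top"),shot("side")
T=lambda x,y:(125+x/3.333-.35,125+y/3.333-.35)
S=lambda x,y:(200+x/4.283-.38,145+y/4.283-.38)
C={}
for k,a,b in(("rf",(70,48),(35,508)),("ff",(363,107),(160,190)),("fn",(311,327),(403,238)),("rn",(15,255),(298,578))):
    C[k],e=two(t,T(*a),s,S(*b)); print(k,C[k].round(4),round(e,4))
D=lambda a,b:np.linalg.norm(C[a]-C[b])
print("sizes",D("rf","ff"),D("rn","fn"),D("rf","rn"),D("ff","fn"))
yv=(C["fn"]-C["ff"]+C["rn"]-C["rf"])/2; xv=(C["rf"]-C["ff"]+C["rn"]-C["fn"])/2
yaw=np.degrees(np.arctan2(yv[1],yv[0])); print("y dir",yaw,"x dir",np.degrees(np.arctan2(xv[1],xv[0])),"tilt",-xv[2]/np.hypot(*xv[:2]))
print("mean",sum(C.values())/4)
# pin: dark/contrast mask in top
g=cv2.cvtColor(t["color"],cv2.COLOR_BGR2GRAY).astype(int)
x0,y0,x1,y1=305,170,332,218
roi=t["color"][y0:y1,x0:x1].astype(int); bg=np.median(roi.reshape(-1,3),0)
m=(np.abs(roi-bg).sum(2)>30).astype(np.uint8)
n,l,st,c=cv2.connectedComponentsWithStats(m); i=1+np.argmax(st[1:,4]); print(st[i])
ys,xs=np.where(l==i); p=np.c_[xs+x0,ys+y0].astype(float); w=np.array([onz(t,q,.011) for q in p])[:,:2]
for r in range(m.shape[0]): print("".join(".#"[v] for v in (l==i)[r].astype(int)))
mu=w.mean(0); u=np.linalg.svd(w-mu)[2][0]; u=u if u[0]<0 else -u; pr=(w-mu)@u
print("pin dir",np.degrees(np.arctan2(u[1],u[0])),"len",np.ptp(pr),"grip end",mu+u*pr.min(),"nose",mu+u*pr.max())
print("hand grip/nose",onz(t,T(651,169),.02),onz(t,T(636,291),.011), "bracket@.09",onz(t,T(378,235),.09))
E
```

```text
rf [0.6515 0.2615 0.1292] 0.0019
ff [0.5981 0.0103 0.1763] 0.0005
fn [0.4201 0.0475 0.1803] 0.0015
rn [0.4756 0.3    0.1296] 0.0009
sizes 0.2610976872665448 0.26341522879757856 0.18004579936509388 0.18195832319702668
y dir 167.932303720392 x dir 77.79577525834586 tilt 0.18972091366332952
mean [0.5363305  0.15484525 0.15384487]
[  8   5  12  38 242]
...........................
...........................
...........................
...........................
...........................
...........#######.........
..........#########........
..........##########.......
..........##########.......
..........###.....##.......
..........###.....##.......
..........###.....##.......
..........###.....#........
..........###.....##.......
..........###.....#........
..........###..............
.........###...............
.........####....##........
.........##########........
.........##########........
.........##########........
.........#########.........
.........#########.........
.........########..........
..........######...........
..........######...........
..........######.....
[... 152 characters left out ...]
....######............
.........######............
.........######............
.........######............
.........######............
.........######............
.........######............
........#######............
........######.............
........#####..............
.........####..............
...........................
...........................
...........................
...........................
...........................
pin dir 174.33283811618995 len 0.11569134320328107 grip end [ 0.57621238 -0.2466927 ] nose [ 0.46108649 -0.23526825]
hand grip/nose [ 0.57299983 -0.24675686  0.02      ] [ 0.46178858 -0.23472866  0.011     ] bracket@.09 [ 0.50177426 -0.00108719  0.09      ]
```

Measured so far:
- **Mixer:** origin at about (0.534, 0.146), y axis at azimuth 167.9°, tray tilt about 0.19.
- **Size check:** the tray measures 0.261 x 0.181, as it should.
- **Pin:** grip end (0.574, -0.247), nose (0.461, -0.235), about 113 mm long, which fits.

First I'll turn and carry the open gripper over the bracket. One fingertip will feel the cheek top, then press the rim.

Call:
play_rows --series '[[1,[0,0,0],[0,0,0.95]],[1,[0,0,0],[0,0,0.95]],[1,[0,0,0],[0,0,0.95]],[1,[0,0,0],[0,0,0.95]],[1,[0.33,-0.97,0],[0,0,0]],[1,[0.33,-0.97,0],[0,0,0]],[1,[0.33,-0.97,0],[0,0,0]],[1,[0.33,-0.97,0],[0,0,0]]]'

```text
t: 1.2
tool_pos: [0.3026, -0.4156, 0.2311]
tool_rot: [-3.124, 0.33, -0.0]
contact_force: [1.3, -0.8, -0.0]
opening: 0.0858
grip_force: 0.0
```

Call:
play_rows --series '[[1,[0.33,-0.97,0],[0,0,0]],[1,[0.33,-0.97,0],[0,0,0]],[1,[0.33,-0.97,0],[0,0,0]],[1,[0.33,-0.97,0],[0,0,0]],[1,[0.33,-0.97,0.3],[0,0,0]],[1,[0.33,-0.97,0.5],[0,0,0]],[1,[0.33,-0.97,0.5],[0,0,0]],[1,[0,0,0],[0,0,0]]]'

```text
t: 2.2
tool_pos: [0.485, -0.1058, 0.1634]
tool_rot: [-3.123, 0.321, 0.008]
contact_force: [0.9, -0.4, 0.4]
opening: 0.0856
grip_force: 0.0
```

```bash
cat >> h.py <<'E'
YAW=np.radians(77.86); MX=np.array([np.cos(YAW),np.sin(YAW),0]); MY=np.array([-MX[1],MX[0],0]); MO=np.array([.5344,.1457,0])
def w2m(p): p=np.array(p)-MO; return np.array([p@MX,p@MY,p[2]])
def m2w(p): return MO+p[0]*MX+p[1]*MY+np.array([0,0,p[2]])
def rep(tm=None,rot=None):
    o=ctrl.get_obs(); T=R.from_rotvec(o["tool_rot"]).as_matrix()
    print("t",o["t"],"mix mm",(w2m(o["tool_pos"])*1e3).round(1),"F mix",(np.array([MX,MY,[0,0,1]])@o["contact_force"]).round(1),"open",round(o["opening"]*1e3,1),"grip",round(o["grip_force"],1))
    print("tool x,z in mixer",(np.array([MX,MY,[0,0,1]])@T).round(3)[:,[0,2]].T.tolist(),"q",np.round(o["q"],2))
    if tm is not None:
        s,w=rel(m2w(np.array(tm)/1e3),rot); print("shift in rows of .05",(s/.05).round(2), "turn/8deg",None if w is None else (w/8).round(2))
E
python3 -c "
from h import *
rep((-210,-22,110),R.from_matrix(np.c_[-MY,-MX,[0,0,-1]]))"
```

```text
t 2.2 mix mm [-256.3   -4.6  163.4] F mix [-0.2 -1.   0.4] open 85.6 grip 0.0
tool x,z in mixer [[0.007, -1.0, -0.005], [0.001, 0.005, -1.0]] q [-0.37 -0.21  1.97  0.    1.38  1.41]
shift in rows of .05 [ 0.36 -0.92  1.07] turn/8deg [-0.01  0.04  0.05]
```

Call:
play_rows --series '[[1,[0.18,-0.46,0],[0,0,0]],[1,[0.18,-0.46,0.3],[0,0,0]],[1,[0,0,0.75],[0,0,0]],[1,[0,0,0],[0,0,0]]]'

```text
t: 2.7
tool_pos: [0.5105, -0.0678, 0.1111]
tool_rot: [-3.123, 0.33, 0.01]
contact_force: [-0.6, 0.5, -0.3]
opening: 0.0856
grip_force: 0.0
```

```bash
python3 -c "
from h import *
rep()
t,s=shot('top'),shot('side')
a=cv2.resize(t['color'][125:245,160:320],(800,600),interpolation=cv2.INTER_CUBIC)
cv2.imwrite('pics/p1.png',a)"
```

```text
t 2.7 mix mm [-213.8  -21.6  111.1] F mix [ 0.4  0.7 -0.3] open 85.6 grip 0.0
tool x,z in mixer [[0.002, -1.0, -0.006], [0.0, 0.006, -1.0]] q [-0.28 -0.1   1.97 -0.    1.28  1.5 ]
```

View pics/p1.png

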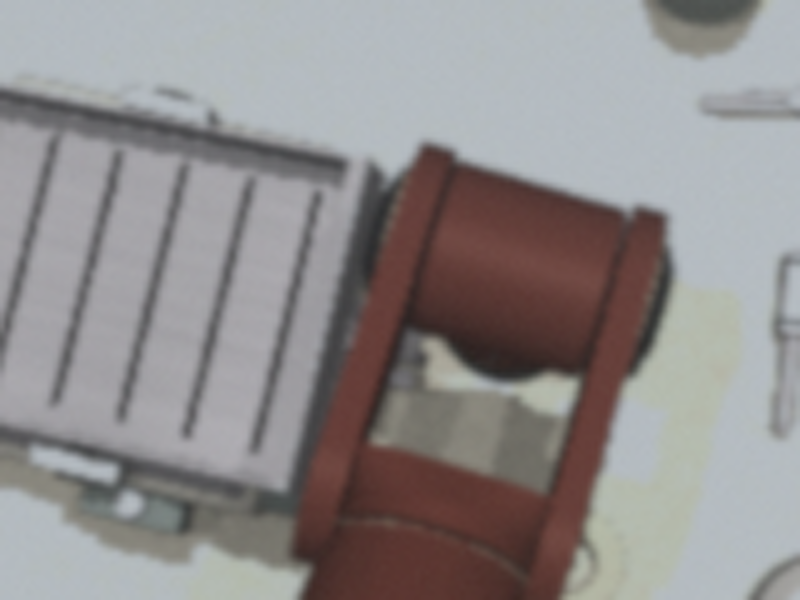

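The wrist at (530,270) hides the bracket but stands clear of the tray, and there is no contact force. Now I'll feel downward.

Call:
play_rows --series '[[1,[0,-0.06,0.14],[0,0,0]],[1,[0,0,0.08],[0,0,0]]]'

```text
t: 3.05
tool_pos: [0.514, -0.0652, 0.1036]
tool_rot: [3.124, -0.329, 0.003]
contact_force: [-0.5, -0.5, 0.6]
opening: 0.0859
grip_force: 0.0
```

Call:
play_rows --series '[[1,[0,0,0.06],[0,0,0]]]'

```text
t: 3.18
tool_pos: [0.5136, -0.065, 0.1]
tool_rot: [3.124, -0.329, 0.001]
contact_force: [0.3, -0.3, 0.6]
opening: 0.0852
grip_force: 0.0
```

Call:
play_rows --series '[[1,[0,0,0.06],[0,0,0]]]'

```text
t: 3.3
tool_pos: [0.5136, -0.065, 0.0968]
tool_rot: [3.124, -0.329, 0.0]
contact_force: [-0.3, -0.1, 0.2]
opening: 0.0855
grip_force: 0.0
```

Call:
play_rows --series '[[1,[0,0,0.06],[0,0,0]]]'

```text
t: 3.42
tool_pos: [0.5135, -0.0649, 0.0937]
tool_rot: [3.124, -0.329, 0.0]
contact_force: [0.4, -0.4, -0.1]
opening: 0.0853
grip_force: 0.0
```

Call:
play_rows --series '[[1,[0,0,0.06],[0,0,0]]]'

```text
t: 3.55
tool_pos: [0.5135, -0.0649, 0.0906]
tool_rot: [-3.124, 0.329, 0.0]
contact_force: [1.0, -1.0, -0.0]
opening: 0.0853
grip_force: 0.0
```

Call:
play_rows --series '[[1,[0,0,0.08],[0,0,0]]]'

```text
t: 3.68
tool_pos: [0.5136, -0.0649, 0.0866]
tool_rot: [3.124, -0.329, 0.0]
contact_force: [1.3, -0.5, 0.5]
opening: 0.0853
grip_force: 0.0
```

Call:
play_rows --series '[[1,[0,0,0.06],[0,0,0]]]'

```text
t: 3.8
tool_pos: [0.5134, -0.0649, 0.0835]
tool_rot: [-3.124, 0.329, 0.0]
contact_force: [0.3, 1.1, -0.3]
opening: 0.0855
grip_force: 0.0
```

Call:
play_rows --series '[[1,[0,0,0.06],[0,0,0]]]'

```text
t: 3.92
tool_pos: [0.5135, -0.0649, 0.0805]
tool_rot: [-3.124, 0.329, 0.0]
contact_force: [0.3, -0.1, 0.6]
opening: 0.0857
grip_force: 0.0
```

Call:
play_rows --series '[[1,[0,0,0.06],[0,0,0]]]'

```text
t: 4.05
tool_pos: [0.5135, -0.0649, 0.0776]
tool_rot: [-3.124, 0.329, -0.0]
contact_force: [0.5, 1.2, -0.4]
opening: 0.0856
grip_force: 0.0
```

Call:
play_rows --series '[[1,[0,0,0.04],[0,0,0]]]'

```text
t: 4.18
tool_pos: [0.5134, -0.0649, 0.0756]
tool_rot: [-3.124, 0.329, 0.0]
contact_force: [-0.2, 0.5, -0.1]
opening: 0.0854
grip_force: 0.0
```

Call:
play_rows --series '[[1,[0,0,0.05],[0,0,0]]]'

```text
t: 4.3
tool_pos: [0.5137, -0.0649, 0.0743]
tool_rot: [-3.124, 0.328, 0.001]
contact_force: [-6.6, 1.1, 15.0]
opening: 0.0856
grip_force: 7.2
```

Call:
play_rows --series '[[1,[0,0,0.05],[0,0,0]]]'

```text
t: 4.42
tool_pos: [0.5139, -0.0649, 0.0742]
tool_rot: [-3.124, 0.327, 0.002]
contact_force: [-13.3, 0.9, 28.0]
opening: 0.0851
grip_force: 14.0
```

Call:
play_rows --series '[[1,[0,0,0.05],[0,0,0]]]'

```text
t: 4.55
tool_pos: [0.5141, -0.0649, 0.0739]
tool_rot: [-3.124, 0.325, 0.004]
contact_force: [-21.6, 0.5, 42.3]
opening: 0.0854
grip_force: 20.5
```

```bash
python3 -c "
from h import *
rep()"
```

```text
t 4.55 mix mm [-210.2  -24.4   73.9] F mix [-4.1 21.2 42.3] open 85.4 grip 20.5
tool x,z in mixer [[0.004, -1.0, -0.003], [0.001, 0.003, -1.0]] q [-0.27 -0.05  1.99  0.    1.2   1.51]
```

I touched the cheek top at TCP z 74.4. With the open-finger offset of about 13 mm, the hole line is about 72.5 mm up. Next I'll press the rim with the same fingertip to TCP z of about 145.

Call:
play_rows --series '[[1,[0,0,-0.7],[0,0,0]],[1,[0,0,-1],[0,0,0]],[1,[0,0,-0.82],[0,0,0]],[1,[-0.25,-0.35,0],[0,0,0]],[1,[-0.25,-0.35,0],[0,0,0]],[1,[0,0,0.25],[0,0,0]],[1,[0,0,0.15],[0,0,0]],[1,[0,0,0.1],[0,0,0]]]'

```text
t: 5.55
tool_pos: [0.4955, -0.0255, 0.1673]
tool_rot: [-3.124, 0.329, 0.004]
contact_force: [0.1, -0.5, 0.8]
opening: 0.0853
grip_force: 0.0
```

```bash
python3 -c "
from h import *
rep((-175,0,146))"
```

```text
t 5.55 mix mm [-175.5    2.   167.3] F mix [-0.5 -0.2  0.8] open 85.3 grip 0.0
tool x,z in mixer [[0.002, -1.0, -0.003], [-0.0, 0.003, -1.0]] q [-0.2  -0.21  1.97 -0.    1.39  1.58]
shift in rows of .05 [ 0.04 -0.01  0.43] turn/8deg None
```

Call:
play_rows --series '[[1,[0,0,0.1],[0,0,0]],[1,[0,0,0.1],[0,0,0]]]'

```text
t: 5.8
tool_pos: [0.4969, -0.0268, 0.1606]
tool_rot: [3.122, -0.329, 0.002]
contact_force: [-6.6, -7.5, 11.6]
opening: 0.0853
grip_force: 6.1
```

Call:
play_rows --series '[[1,[0,0,0.1],[0,0,0]]]'

```text
t: 5.92
tool_pos: [0.4966, -0.0287, 0.1571]
tool_rot: [3.117, -0.327, 0.0]
contact_force: [-11.7, -14.6, 16.0]
opening: 0.0855
grip_force: 11.0
```

Call:
play_rows --series '[[1,[0,0,0.06],[0,0,0]],[1,[0,0,0],[0,0,0]]]'

```text
t: 6.18
tool_pos: [0.4962, -0.0303, 0.1543]
tool_rot: [3.114, -0.328, -0.001]
contact_force: [-11.3, -16.7, 12.7]
opening: 0.0858
grip_force: 11.1
```

The rim is dragging the finger forward as it swings. I'll lift off to release it, then press again.

Call:
play_rows --series '[[1,[0,0,-0.3],[0,0,0]],[1,[0,0,0],[0,0,0]]]'

```text
t: 6.42
tool_pos: [0.4975, -0.0258, 0.1678]
tool_rot: [-3.124, 0.33, -0.005]
contact_force: [0.8, -0.1, 0.2]
opening: 0.0852
grip_force: 0.0
```

```bash
python3 -c "
from h import *
rep((-178,0,146),R.from_matrix(np.c_[-MY,-MX,[0,0,-1]]))"
```

```text
t 6.425 mix mm [-1.754e+02  1.000e-01  1.678e+02] F mix [ 0.1 -0.8  0.2] open 85.2 grip 0.0
tool x,z in mixer [[0.002, -1.0, 0.003], [0.001, -0.003, -1.0]] q [-0.2  -0.21  1.97  0.    1.38  1.58]
shift in rows of .05 [-0.    0.05  0.44] turn/8deg [-0.   -0.02  0.01]
```

Call:
play_rows --series '[[1,[0,0,0.24],[0,0,0]],[1,[0,0,0.08],[0,0,0]]]'

```text
t: 6.68
tool_pos: [0.497, -0.0282, 0.1512]
tool_rot: [3.117, -0.328, 0.003]
contact_force: [-5.2, -14.3, 12.5]
opening: 0.0853
grip_force: 8.6
```

Call:
play_rows --series '[[1,[0,0.03,0.08],[0,0,0]]]'

```text
t: 6.8
tool_pos: [0.4967, -0.0297, 0.1476]
tool_rot: [3.118, -0.328, 0.002]
contact_force: [-4.2, -12.0, 10.7]
opening: 0.0855
grip_force: 6.8
```

Call:
play_rows --series '[[1,[0,0.03,0.06],[0,0,0]],[1,[0,0.02,0],[0,0,0]]]'

```text
t: 7.05
tool_pos: [0.4963, -0.0311, 0.1438]
tool_rot: [3.121, -0.329, 0.003]
contact_force: [1.2, -5.6, 6.4]
opening: 0.0852
grip_force: 4.0
```

Call:
play_rows --series '[[1,[0,0,-0.6],[0,0,0]],[0.5,[0,0,0],[0,0,-0.76]],[0.5,[0.4,0.9,0],[0,0,0]],[0.5,[0.4,0.9,0],[0,0,0]],[0.5,[0.4,0.9,0],[0,0,0]],[0.5,[0.4,0.9,0],[0,0,0]],[0.5,[0,0,0],[0,0,0]]]'

```text
t: 7.92
tool_pos: [0.5563, -0.2188, 0.1711]
tool_rot: [-3.136, 0.168, 0.003]
contact_force: [-0.3, 2.2, -0.7]
opening: 0.0427
grip_force: 0.0
```

```bash
python3 -c "
from h import *
a=np.radians(-6.); x=np.array([np.cos(a),np.sin(a),0]); z=np.array([0,0,-1.])
rep((w2m([.5531,-.2447,.05])*1e3),R.from_matrix(np.c_[x,np.cross(z,x),z]))
t,s=shot('top'),shot('side')
cv2.imwrite('raw_top1.png',t['color']);cv2.imwrite('raw_side1.png',s['color'])
a=cv2.resize(t['color'][140:230,125:245],(640,480),interpolation=cv2.INTER_CUBIC)
b=cv2.resize(s['color'][180:290,200:320],None,fx=4.36,fy=4.36,interpolation=cv2.INTER_CUBIC)
cv2.imwrite('pics/p2.png',cv2.resize(np.hstack([a[:,:],b[:480]]),(800,330)))"
```

```text
t 7.925 mix mm [-351.7  -98.   171.1] F mix [ 2.   0.8 -0.7] open 42.7 grip 0.0
tool x,z in mixer [[0.105, -0.994, -0.002], [0.001, 0.002, -1.0]] q [-0.5   0.03  1.73 -0.    1.38  1.18]
shift in rows of .05 [-0.    0.52  2.42] turn/8deg [-0.01  0.02 -0.02]
```

View pics/p2.png

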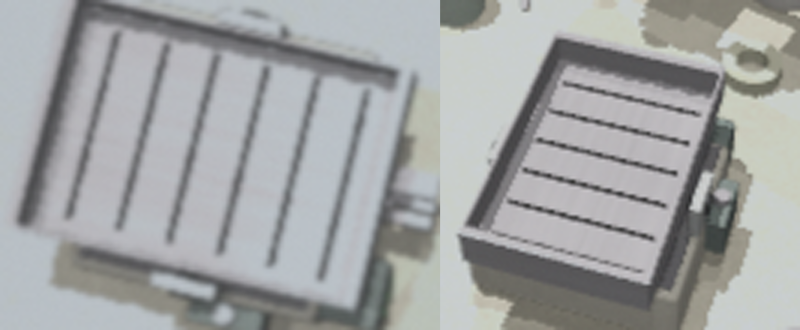

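The tray is now near level. Its top-view corners are at (80,2), (412,72), (360,310) and (20,225), with the bracket cheeks at (410,200). I'll re-measure the tray while the gripper approaches the pin.

Call:
play_rows --series '[[0.5,[0,0.26,0.8],[0,0,0]],[0.5,[0,0.26,0.8],[0,0,0]],[0.5,[0,0,0.8],[0,0,0]],[0.5,[0,0,0],[0,0,0]]]'

```text
t: 8.52
tool_pos: [0.5504, -0.2392, 0.0487]
tool_rot: [-3.133, 0.16, 0.013]
contact_force: [-0.1, 0.2, -0.3]
opening: 0.0427
grip_force: 0.0
```

```bash
python3 - <<'E'
from h import *
t,s=shot("top"),shot("side")
T=lambda x,y:(125+x/3.668-.4,140+y/3.667-.4)
S=lambda x,y:(200+(x-440.2)/2.999-.4,180+y/2.998-.4)
C={}
for k,a,b in(("rf",(80,2),(462,233)),("ff",(412,72),(558,37)),("fn",(360,310),(722,70)),("rn",(20,225),(648,293))):
    C[k],e=two(t,T(*a),s,S(*b)); print(k,(w2m(C[k])*1e3).round(1),round(e,4))
xv=(C["rf"]-C["ff"]+C["rn"]-C["fn"])/2;yv=(C["fn"]-C["ff"]+C["rn"]-C["rf"])/2
print("tilt",-xv[2]/np.hypot(*xv[:2]),"az",np.degrees(np.arctan2(xv[1],xv[0])),np.degrees(np.arctan2(yv[1],yv[0]))-90,"mean",(w2m(sum(C.values())/4)*1e3).round(1))
print("cheek top at z=.0875", [(w2m(onz(t,T(*p),.0875))*1e3).round(1) for p in ((438,185),(438,205))])
a=np.radians(-6.); x=np.array([np.cos(a),np.sin(a),0]); z=np.array([0,0,-1.])
rep((w2m([.5531,-.2447,.003])*1e3),R.from_matrix(np.c_[x,np.cross(z,x),z]))
cv2.imwrite("pics/p3.png",np.hstack([cv2.resize(t["color"][160:230,290:360],(400,400),interpolation=cv2.INTER_CUBIC),cv2.resize(s["color"][150:200,240:290],(400,400),interpolation=cv2.INTER_CUBIC)]))
E
```

```text
rf [131.  -89.1 147.2] 0.0069
ff [-127.9  -89.2  155. ] 0.0005
fn [-131.3   90.3  156. ] 0.0041
rn [134.9  88.4 134.4] 0.0
tilt 0.05594733878702693 az 77.66168344106036 77.78758410651454 mean [1.700e+00 1.000e-01 1.482e+02]
cheek top at z=.0875 [array([-163.5,  -17.5,   87.5]), array([-167.1,   -2.1,   87.5])]
t 8.625 mix mm [-374.5 -100.6   53.9] F mix [-1.3  0.1  0.7] open 42.7 grip 0.0
tool x,z in mixer [[0.109, -0.994, 0.0], [0.0, -0.0, -1.0]] q [-0.53  0.18  1.79  0.    1.17  1.14]
shift in rows of .05 [-0.01  0.06  1.02] turn/8deg [-0.   -0.    0.02]
```

View pics/p3.png

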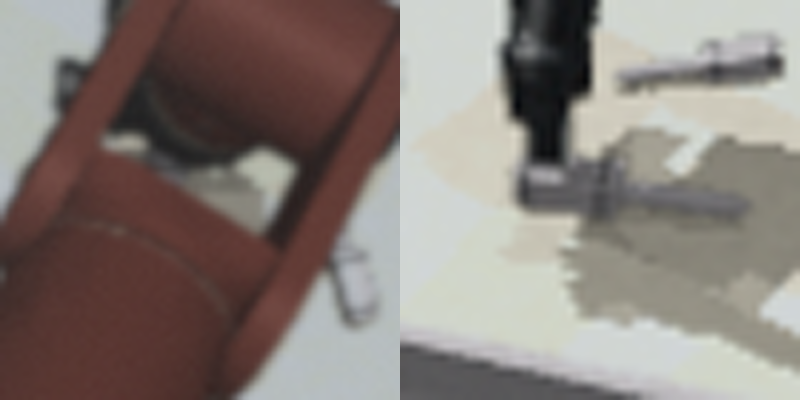

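The side view shows the fingers right over the pin's grip at (550,180), with the shank running to (745,205), so the alignment is good. I'll go down and close.

Call:
play_rows --series '[[0.5,[0,0.06,0.4],[0,0,0]],[0.5,[0,0,0.4],[0,0,0]],[0.5,[0,0,0.18],[0,0,0]],[0.5,[0,0,0],[0,0,0]]]'

```text
t: 9.12
tool_pos: [0.5525, -0.245, 0.0028]
tool_rot: [-3.136, 0.163, 0.004]
contact_force: [-0.9, -0.1, -0.1]
opening: 0.0426
grip_force: 0.0
```

Call:
play_rows --force 70 --series '[[0.1,[0,0,0],[0,0,0]],[0.1,[0,0,0],[0,0,0]],[0.1,[0,0,0],[0,0,0]],[0.1,[0,0,0],[0,0,0]]]'

```text
t: 9.62
tool_pos: [0.5542, -0.246, 0.0052]
tool_rot: [3.136, -0.163, 0.003]
contact_force: [1.1, -0.8, 2.5]
opening: 0.0201
grip_force: 69.3
```

Call:
play_rows --series '[[0.1,[0,0,-0.5],[0,0,0]],[0.1,[0,0,-1],[0,0,0]],[0.1,[0,0,-1],[0,0,0.77]],[0.1,[0,0,-1],[0,0,0]],[0.1,[0,0,-1],[0,0,0]],[0.1,[0,0,0],[1,0,0]],[0.1,[0,0,0],[1,0,0]],[0.1,[0,0,0],[1,0,0]]]'

```text
t: 10.62
tool_pos: [0.5531, -0.2452, 0.229]
tool_rot: [-2.705, 0.286, -0.061]
contact_force: [0.4, -0.1, -3.1]
opening: 0.0204
grip_force: 68.8
```

Call:
play_rows --series '[[0.1,[0,0,0],[1,0,0]],[0.1,[0,0,0],[1,0,0]],[0.1,[0,0,0],[0,0,0]]]'

```text
t: 11.0
tool_pos: [0.552, -0.2463, 0.2259]
tool_rot: [-2.43, 0.263, -0.088]
contact_force: [-0.4, 0.1, -2.9]
opening: 0.0203
grip_force: 68.9
```

```bash
cat >> h.py <<'E'
F=np.radians(40)
TX=-MY; TZ=np.sin(F)*MX-np.cos(F)*np.array([0,0,1.]); RT=R.from_matrix(np.c_[TX,np.cross(TZ,TX),TZ])
def pin(sh):
    "report pin shoulder in mixer (mm), and the tool shift to bring it to sh, with rows"
    o=ctrl.get_obs(); T=R.from_rotvec(o["tool_rot"])
    p=w2m(o["tool_pos"]+T.apply([-.033,0,-.006]))*1e3
    M=np.array([MX,MY,[0,0,1]])
    print("t",o["t"],"shoulder",p.round(1),"pin dir",(M@T.apply([-1,0,0])).round(3),"F mix",(M@o["contact_force"]).round(1),"grip",round(o["grip_force"],1),"open",round(o["opening"]*1e3,1))
    d=np.array(sh)-p; s=T.inv().apply(M.T@d)/50
    print("d",d.round(1),"shift rows",s.round(2),"turn/8",(np.degrees((T.inv()*RT).as_rotvec())/8).round(2))
    for n,u in zip("xyz",M): print("  1 mm +%s ="%n,(T.inv().apply(u)/50).round(4))
E
python3 -c "
from h import *
pin((-195,-68,160));rep()"
```

```text
t 11.0 shoulder [-383.3  -66.7  230.7] pin dir [0.002 1.    0.005] F mix [ 0.   0.4 -2.9] grip 68.9 open 20.3
d [188.3  -1.3 -70.7] shift rows [ 0.03 -1.97  3.51] turn/8 [-0.01  0.02 -0.03]
  1 mm +x = [-0.     -0.0153  0.0129]
  1 mm +y = [-0.02    0.0001  0.0001]
  1 mm +z = [-0.0001 -0.0129 -0.0153]
t 11.0 mix mm [-379.5  -99.7  225.9] F mix [ 0.   0.4 -2.9] open 20.3 grip 68.9
tool x,z in mixer [[-0.002, -1.0, -0.005], [0.644, 0.003, -0.765]] q [-0.8   0.2   1.58  0.58  1.77  0.99]
```

The pin is held (2.9 N weight) and the lean was reached. Now to the front of the bracket.

Call:
play_rows --series '[[0.1,[0,-0.5,0.88],[0,0,0]],[0.1,[0,-0.5,0.88],[0,0,0]],[0.1,[0,-0.5,0.88],[0,0,0]],[0.1,[0,-0.47,0.88],[0,0,0]],[0.1,[0,0,0],[0,0,0]]]'

```text
t: 11.62
tool_pos: [0.5914, -0.0568, 0.1559]
tool_rot: [-2.433, 0.252, -0.087]
contact_force: [0.4, 0.2, -2.8]
opening: 0.0202
grip_force: 68.9
```

```bash
python3 -c "
from h import *
pin((-192,-69,74))"
```

```text
t 11.625 shoulder [-190.1  -65.3  160.6] pin dir [-0.007  1.     0.003] F mix [ 0.3 -0.4 -2.8] grip 68.9 open 20.2
d [ -1.9  -3.7 -86.6] shift rows [0.08 1.14 1.3 ] turn/8 [0.01 0.05 0.02]
  1 mm +x = [ 0.0001 -0.0153  0.0128]
  1 mm +y = [-0.02   -0.0001  0.0001]
  1 mm +z = [-0.0001 -0.0128 -0.0153]
```

Call:
play_rows --series '[[0.1,[0.08,0.38,0.43],[0,0,0]],[0.1,[0,0.38,0.43],[0,0,0]],[0.1,[0,0.38,0.43],[0,0,0]],[0.1,[0,0,0],[0,0,0]]]'

```text
t: 12.12
tool_pos: [0.5949, -0.0636, 0.0699]
tool_rot: [-2.432, 0.259, -0.089]
contact_force: [0.2, 0.9, -1.8]
opening: 0.0204
grip_force: 69.0
```

Call:
play_rows --series '[[0.1,[0,-0.153,0.128],[0,0,0]]]'

```text
t: 12.25
tool_pos: [0.5996, -0.055, 0.0735]
tool_rot: [-2.433, 0.258, -0.097]
contact_force: [0.7, 0.4, -2.0]
opening: 0.0202
grip_force: 69.1
```

```bash
python3 -c "
from h import *
pin((-176,-69,74))"
```

```text
t 12.25 shoulder [-186.4  -73.    78. ] pin dir [ 0.     1.    -0.003] F mix [ 0.5 -0.6 -2. ] grip 69.1 open 20.2
d [10.4  4.  -4. ] shift rows [-0.08 -0.11  0.19] turn/8 [ 0.01 -0.02  0.01]
  1 mm +x = [-0.     -0.0153  0.0128]
  1 mm +y = [-0.02 -0.   -0.  ]
  1 mm +z = [ 0.0001 -0.0128 -0.0153]
```

Call:
play_rows --series '[[0.1,[0,-0.046,0.1],[0,0,0]]]'

```text
t: 12.38
tool_pos: [0.6009, -0.0494, 0.0715]
tool_rot: [-2.434, 0.256, -0.098]
contact_force: [-0.4, -0.8, -3.1]
opening: 0.0204
grip_force: 69.0
```

Call:
play_rows --series '[[0.1,[0,-0.046,0.038],[0,0,0]]]'

```text
t: 12.5
tool_pos: [0.6007, -0.0462, 0.0703]
tool_rot: [-2.433, 0.256, -0.095]
contact_force: [-0.7, -0.4, -3.1]
opening: 0.0202
grip_force: 69.0
```

Call:
play_rows --series '[[0.1,[0,-0.038,0.032],[0,0,0]]]'

```text
t: 12.62
tool_pos: [0.601, -0.044, 0.0699]
tool_rot: [-2.433, 0.257, -0.095]
contact_force: [-0.6, 0.1, -3.4]
opening: 0.02
grip_force: 69.0
```

```bash
python3 -c "
from h import *
pin((-176,-69,74))"
```

```text
t 12.625 shoulder [-175.3  -72.    74.5] pin dir [-0.001  1.    -0.001] F mix [ 0.   0.6 -3.4] grip 69.0 open 20.0
d [-0.7  3.  -0.5] shift rows [-0.06  0.02 -0.  ] turn/8 [ 0.   -0.    0.01]
  1 mm +x = [ 0.     -0.0153  0.0129]
  1 mm +y = [-0.02 -0.   -0.  ]
  1 mm +z = [ 0.     -0.0129 -0.0153]
```

Call:
play_rows --series '[[0.1,[0,-0.03,0.026],[0,0,0]]]'

```text
t: 12.75
tool_pos: [0.6012, -0.0421, 0.0696]
tool_rot: [-2.432, 0.258, -0.094]
contact_force: [0.4, 0.5, -2.9]
opening: 0.0199
grip_force: 69.0
```

Call:
play_rows --series '[[0.1,[0,-0.03,0.026],[0,0,0]]]'

```text
t: 12.88
tool_pos: [0.6016, -0.0405, 0.0693]
tool_rot: [-2.433, 0.258, -0.094]
contact_force: [0.1, -1.8, -2.1]
opening: 0.02
grip_force: 69.7
```

Call:
play_rows --series '[[0.1,[0,-0.03,0.026],[0,0,0]]]'

```text
t: 13.0
tool_pos: [0.6019, -0.0394, 0.069]
tool_rot: [-2.435, 0.257, -0.094]
contact_force: [-0.9, -7.4, -3.5]
opening: 0.0209
grip_force: 71.3
```

```bash
python3 -c "
from h import *
pin((-176,-69,74))"
```

```text
t 13.0 shoulder [-170.7  -71.9   73.5] pin dir [-0.001  1.    -0.001] F mix [-7.4 -0.7 -3.5] grip 71.3 open 20.9
d [-5.3  2.9  0.5] shift rows [-0.06  0.08 -0.08] turn/8 [0.02 0.   0.01]
  1 mm +x = [ 0.     -0.0154  0.0128]
  1 mm +y = [-0.02 -0.    0.  ]
  1 mm +z = [ 0.     -0.0128 -0.0154]
```

Contact with the front face came at an estimated x of -172, where the true value is -176. That puts the hole line at an estimated x of about -151. Now I'll go up and feel the cheek top with the shank.

Call:
play_rows --series '[[0.1,[0,0.08,-0.065],[0,0,0]],[0.1,[0,-0.26,-0.31],[0,0,0]],[0.1,[0,-0.19,-0.23],[0,0,0]],[0.1,[0,-0.15,0.128],[0,0,0]],[0.1,[0,-0.15,0.128],[0,0,0]],[0.1,[0,0,0],[0,0,0]]]'

```text
t: 13.75
tool_pos: [0.6044, -0.0228, 0.1035]
tool_rot: [-2.432, 0.256, -0.091]
contact_force: [0.0, -0.1, -2.7]
opening: 0.0201
grip_force: 69.0
```

```bash
python3 -c "
from h import *
pin((-154,-72,97))"
```

```text
t 13.75 shoulder [-154.   -70.9  108.1] pin dir [-0.002  1.     0.002] F mix [-0.1 -0.  -2.7] grip 69.0 open 20.1
d [ -0.   -1.1 -11.1] shift rows [0.02 0.14 0.17] turn/8 [-0.    0.02  0.01]
  1 mm +x = [ 0.     -0.0153  0.0129]
  1 mm +y = [-0.02   -0.      0.0001]
  1 mm +z = [-0.     -0.0129 -0.0153]
```

Call:
play_rows --series '[[0.1,[0,0.115,0.138],[0,0,0]],[0.1,[0,0.026,0.031],[0,0,0]]]'

```text
t: 14.0
tool_pos: [0.6041, -0.024, 0.0916]
tool_rot: [-2.432, 0.259, -0.091]
contact_force: [0.1, -0.4, -2.2]
opening: 0.0203
grip_force: 69.0
```

Call:
play_rows --series '[[0.1,[0,0.026,0.031],[0,0,0]]]'

```text
t: 14.12
tool_pos: [0.6048, -0.0243, 0.0906]
tool_rot: [-2.432, 0.259, -0.093]
contact_force: [-1.1, -0.4, -2.4]
opening: 0.0203
grip_force: 69.0
```

Call:
play_rows --series '[[0.1,[0,0.026,0.031],[0,0,0]]]'

```text
t: 14.25
tool_pos: [0.605, -0.024, 0.0895]
tool_rot: [-2.431, 0.258, -0.093]
contact_force: [-2.1, 0.6, 1.5]
opening: 0.0206
grip_force: 68.9
```

```bash
python3 -c "
from h import *
pin((-154,-72,94))"
```

```text
t 14.25 shoulder [-155.   -71.7   94.1] pin dir [-0.001  1.     0.001] F mix [0.1 2.1 1.5] grip 68.9 open 20.6
d [ 1.  -0.3 -0.1] shift rows [ 0.01 -0.01  0.01] turn/8 [-0.01  0.01  0.  ]
  1 mm +x = [ 0.     -0.0153  0.0129]
  1 mm +y = [-0.02 -0.    0.  ]
  1 mm +z = [-0.     -0.0129 -0.0153]
```

Cheek-top contact came at an estimated z of 94.3, so the hole line is at about 73.3 in the same measure. I'll back out along y and line up in front of the hole.

Call:
play_rows --series '[[0.1,[0,-0.04,-0.05],[0,0,0]],[0.1,[0.24,0,0],[0,0,0]],[0.1,[0.24,0,0],[0,0,0]],[0.1,[0,0.1,0.23],[0,0,0]],[0.1,[0,0.16,0.2],[0,0,0]],[0.1,[0,0,0],[0,0,0]]]'

```text
t: 15.0
tool_pos: [0.6275, -0.0246, 0.0649]
tool_rot: [-2.431, 0.259, -0.088]
contact_force: [-1.2, 1.1, -2.6]
opening: 0.0206
grip_force: 69.0
```

```bash
python3 -c "
from h import *
pin((-151,-92,73.3))
t=shot('top');cv2.imwrite('pics/p4.png',cv2.resize(t['color'][130:220,190:310],(800,600),interpolation=cv2.INTER_CUBIC))"
```

```text
t 15.0 shoulder [-150.9  -93.8   69.7] pin dir [-0.001  1.     0.005] F mix [ 0.8  1.4 -2.6] grip 69.0 open 20.6
d [-0.1  1.8  3.6] shift rows [-0.04 -0.04 -0.06] turn/8 [-0.01  0.03 -0.02]
  1 mm +x = [ 0.     -0.0153  0.0129]
  1 mm +y = [-0.02    0.      0.0001]
  1 mm +z = [-0.0001 -0.0129 -0.0153]
```

View pics/p4.png

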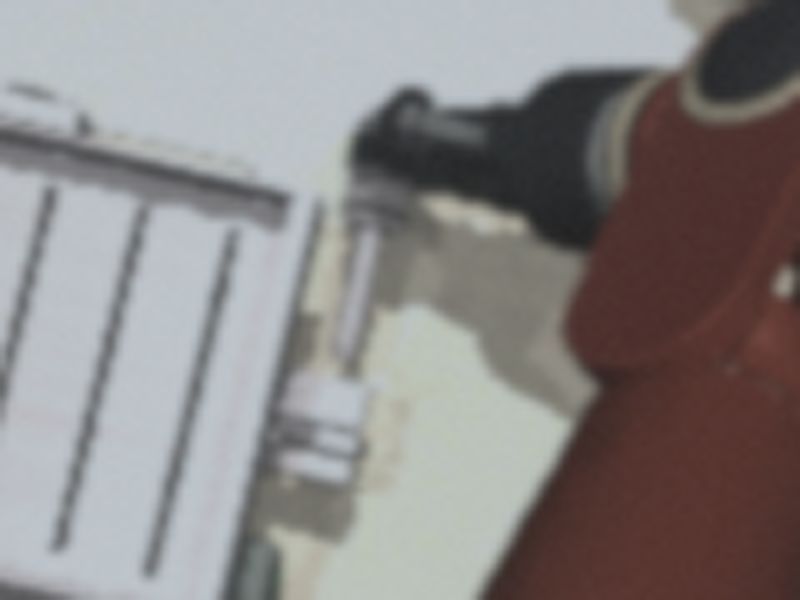

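The top view shows the nose at (347,365), the shank from (365,225), the thick cheek's front edge near x=367, and the tongue between the cheeks at (320,437). The pin may sit too far forward relative to the cheek, so I'll measure that.

```bash
python3 - <<'E'
from h import *
t=shot("top"); k=6.667
T=lambda x,y:(190+x/k-.43,130+y/k-.43)
f=lambda p,z:(w2m(onz(t,T(*p),z))*1e3).round(1)
print("nose",f((347,365),.073),"shank",f((357,290),.073),f((367,232),.073))
for p in((368,380),(355,485),(280,380),(363,440)): print("cheek top",p,f(p,.088))
for p in((318,205),(222,600)): print("wall front rim",p,f(p,.158))
g=cv2.cvtColor(t["color"],cv2.COLOR_BGR2GRAY)
for r in (164,168,172,176,180,184,188,190,192,196,200,202): print(r,round((r-130+.5)*k),g[r,228:252])
E
```

```text
nose [-152.3  -33.6   73. ] shank [-148.9  -66.8   73. ] [-147.3  -92.9   73. ]
cheek top (368, 380) [-163.3  -27.7   88. ]
cheek top (355, 485) [-168.3   17.8   88. ]
cheek top (280, 380) [-126.3  -19.1   88. ]
cheek top (363, 440) [-167.2   -1.9   88. ]
wall front rim (318, 205) [-129.7  -86.2  158. ]
wall front rim (222, 600) [-129.2   80.3  158. ]
164 230 [181 167 152 147 162 182 191 181 145 122 150 173 172 148 122 120 140 153
 134 103  94  99 100  98]
168 257 [193 190 187 189 193 193 179 145 124 159 183 184 170 144 126 144 168 163
 133 114 114 115 115 118]
172 283 [193 192 191 192 192 181 147 128 157 180 181 174 168 148 149 170 166 139
 118 115 114 113 117 128]
176 310 [191 191 192 192 180 145 115 137 163 169 172 168 159 155 170 166 140 127
 149 163 157 152 169 185]
180 337 [190 192 192 180 144 103  99 109 118 143 160 155 153 164 164 143 131 155
 180 187 188 189 192 192]
184 363 [193 192 180 144 103 100 114 128 149 168 174 173 164 144 121 125 156 180
 185 186 189 188 190 193]
188 390 [191 180 145 103 107 144 163 171 178 183 189 193 194 191 189 187 184 177
 182 188 191 191 189 190]
190 403 [188 165 123 111 138 161 171 176 181 188 194 194 194 193 194 190 177 172
 180 187 182 178 177 181]
192 417 [185 149 101  95 114 127 137 146 160 172 181 183 188 190 191 184 173 175
 185 188 187 179 176 183]
196 443 [148 104  98 103  98  95  97 102 118 147 167 177 181 183 176 149 134 160
 183 187 184 181 185 190]
200 470 [101  86  91 106 134 155 162 168 176 183 186 189 191 182 157 138 159 175
 177 180 184 186 188 191]
202 483 [ 99 104 109 116 134 141 126 109 110 115 120 128 137 139 135 146 165 173
 174 176 180 187 191 191]
```

The camera puts the pin at x of about -149.5 to -151 and the cheek's front edge at about -166, so the hole is at about -151. That agrees with the feel. I'll correct z by +3.6 mm and start in.

Call:
play_rows --series '[[0.1,[0,-0.046,-0.055],[0,0,0]],[0.1,[0,0,0],[0,0,0]],[0.1,[-0.1,0,0],[0,0,0]]]'

```text
t: 15.48
tool_pos: [0.6247, -0.0247, 0.0718]
tool_rot: [-2.433, 0.257, -0.095]
contact_force: [-0.2, 0.1, -2.8]
opening: 0.0206
grip_force: 69.0
```

Call:
play_rows --series '[[0.1,[-0.06,0,0],[0,0,0]]]'

```text
t: 15.6
tool_pos: [0.621, -0.0237, 0.0712]
tool_rot: [-2.432, 0.258, -0.094]
contact_force: [0.5, -0.8, -2.2]
opening: 0.0202
grip_force: 69.0
```

Call:
play_rows --series '[[0.1,[-0.06,0,0],[0,0,0]]]'

```text
t: 15.72
tool_pos: [0.6181, -0.0231, 0.0711]
tool_rot: [-2.432, 0.258, -0.094]
contact_force: [0.1, 0.4, -2.6]
opening: 0.0201
grip_force: 69.0
```

```bash
python3 -c "
from h import *
pin((-151,-76,73.3))"
```

```text
t 15.725 shoulder [-151.3  -84.4   75.7] pin dir [-0.001  1.     0.   ] F mix [ 0.4 -0.1 -2.6] grip 69.0 open 20.1
d [ 0.3  8.4 -2.4] shift rows [-0.17  0.03  0.04] turn/8 [-0.  0.  0.]
  1 mm +x = [ 0.     -0.0153  0.0129]
  1 mm +y = [-0.02 -0.    0.  ]
  1 mm +z = [-0.     -0.0129 -0.0153]
```

Call:
play_rows --series '[[0.1,[0,0.028,0.035],[0,0,0]],[0.1,[0,0,0],[0,0,0]]]'

```text
t: 15.98
tool_pos: [0.6184, -0.0231, 0.0686]
tool_rot: [-2.432, 0.258, -0.093]
contact_force: [0.2, 0.2, -2.9]
opening: 0.0203
grip_force: 69.0
```

```bash
python3 -c "
from h import *
pin((-151,-76,73.3))"
```

```text
t 15.975 shoulder [-151.3  -84.6   73.2] pin dir [-0.001  1.     0.   ] F mix [ 0.2 -0.2 -2.9] grip 69.0 open 20.3
d [0.3 8.6 0.1] shift rows [-0.17 -0.01  0.  ] turn/8 [-0.    0.01  0.  ]
  1 mm +x = [ 0.     -0.0153  0.0129]
  1 mm +y = [-0.02 -0.    0.  ]
  1 mm +z = [-0.     -0.0129 -0.0153]
```

Call:
play_rows --series '[[0.1,[-0.06,0,0],[0,0,0]]]'

```text
t: 16.1
tool_pos: [0.6157, -0.0226, 0.0689]
tool_rot: [-2.432, 0.258, -0.094]
contact_force: [-0.2, 0.7, -2.4]
opening: 0.0204
grip_force: 69.0
```

Call:
play_rows --series '[[0.1,[-0.06,0,0],[0,0,0]]]'

```text
t: 16.23
tool_pos: [0.6125, -0.0219, 0.0689]
tool_rot: [-2.432, 0.258, -0.094]
contact_force: [-0.2, -0.2, -1.9]
opening: 0.0203
grip_force: 69.0
```

```bash
python3 -c "
from h import *
pin((-151,-76,73.3))"
```

```text
t 16.225 shoulder [-151.3  -78.6   73.5] pin dir [-0.001  1.     0.   ] F mix [-0.2  0.2 -1.9] grip 69.0 open 20.3
d [ 0.3  2.6 -0.2] shift rows [-0.05 -0.    0.01] turn/8 [-0.  0.  0.]
  1 mm +x = [ 0.     -0.0153  0.0129]
  1 mm +y = [-0.02 -0.    0.  ]
  1 mm +z = [-0.     -0.0129 -0.0153]
```

The nose is entering the cheek freely, so I'll go on.

Call:
play_rows --series '[[0.1,[-0.08,0,0],[0,0,0]],[0.1,[-0.06,0,0],[0,0,0]]]'

```text
t: 16.48
tool_pos: [0.6055, -0.0204, 0.0689]
tool_rot: [-2.432, 0.258, -0.094]
contact_force: [0.5, 0.1, -3.2]
opening: 0.0205
grip_force: 69.0
```

Call:
play_rows --series '[[0.1,[-0.06,0,0],[0,0,0]]]'

```text
t: 16.6
tool_pos: [0.6026, -0.0198, 0.0689]
tool_rot: [-2.432, 0.258, -0.094]
contact_force: [-0.5, 0.7, -3.5]
opening: 0.0201
grip_force: 69.0
```

Call:
play_rows --series '[[0.1,[-0.06,0,0],[0,0,0]]]'

```text
t: 16.73
tool_pos: [0.5997, -0.0191, 0.0689]
tool_rot: [-2.432, 0.258, -0.094]
contact_force: [0.9, -0.1, -2.2]
opening: 0.0201
grip_force: 69.0
```

```bash
python3 -c "
from h import *
pin((-151,-60,73.3))"
```

```text
t 16.725 shoulder [-151.3  -65.5   73.5] pin dir [-0.001  1.    -0.   ] F mix [ 0.1 -0.9 -2.2] grip 69.0 open 20.1
d [ 0.3  5.5 -0.2] shift rows [-0.11 -0.    0.01] turn/8 [0. 0. 0.]
  1 mm +x = [ 0.     -0.0153  0.0129]
  1 mm +y = [-0.02 -0.    0.  ]
  1 mm +z = [ 0.     -0.0129 -0.0153]
```

Fully free in the thick cheek. Next comes the tongue, in small steps.

Call:
play_rows --series '[[0.1,[-0.06,0,0],[0,0,0]]]'

```text
t: 16.85
tool_pos: [0.5968, -0.0185, 0.0689]
tool_rot: [-2.432, 0.258, -0.094]
contact_force: [0.1, -0.1, -1.9]
opening: 0.0201
grip_force: 69.0
```

Call:
play_rows --series '[[0.1,[-0.06,0,0],[0,0,0]]]'

```text
t: 16.98
tool_pos: [0.5951, -0.0184, 0.0693]
tool_rot: [-2.433, 0.259, -0.098]
contact_force: [6.5, -2.6, -2.6]
opening: 0.0201
grip_force: 69.1
```

Call:
play_rows --series '[[0.1,[-0.04,0,0],[0,0,0]]]'

```text
t: 17.1
tool_pos: [0.5948, -0.0188, 0.0701]
tool_rot: [-2.434, 0.26, -0.104]
contact_force: [9.3, -1.6, -4.0]
opening: 0.0206
grip_force: 69.1
```

Call:
play_rows --series '[[0.1,[-0.04,0,0],[0,0,0]]]'

```text
t: 17.23
tool_pos: [0.5945, -0.0192, 0.0709]
tool_rot: [-2.435, 0.261, -0.109]
contact_force: [12.4, -2.7, -4.4]
opening: 0.0204
grip_force: 69.2
```

```bash
python3 -c "
from h import *
pin((-151,-50,73.3))"
```

```text
t 17.225 shoulder [-152.2  -60.4   75.1] pin dir [ 0.005  1.    -0.011] F mix [ -0.1 -12.7  -4.4] grip 69.2 open 20.4
d [ 1.2 10.4 -1.8] shift rows [-0.21  0.    0.04] turn/8 [ 0.02 -0.08  0.02]
  1 mm +x = [-0.0001 -0.0153  0.0128]
  1 mm +y = [-0.02   -0.0001 -0.0002]
  1 mm +z = [ 0.0002 -0.0128 -0.0153]
```

The nose stops at the tongue's face, so the tray is a few mm off. I'll withdraw and feel the rim height with the shank, against the cheek-top touch, and press it right with the same tool.

Call:
play_rows --force 100 --series '[[0.1,[0.1,0,0],[0,0,0]],[0.1,[0.4,0,0],[0,0,0]],[0.1,[0.44,0,0],[0,0,0]],[0.1,[0,0,0],[0,0,0]],[0.1,[0,-0.45,-0.65],[0,0,0]],[0.1,[0,-0.45,-0.65],[0,0,0]],[0.1,[0,-0.45,-0.3],[0,0,0]],[0.1,[0,-0.38,0.05],[0,0,0]]]'

```text
t: 18.23
tool_pos: [0.6399, -0.0105, 0.1856]
tool_rot: [-2.433, 0.258, -0.096]
contact_force: [-0.3, -0.3, -3.3]
opening: 0.0194
grip_force: 101.6
```

```bash
python3 -c "
from h import *
pin((-126,-104,170))"
```

```text
t 18.225 shoulder [-134.4 -102.9  190.1] pin dir [-0.     1.    -0.002] F mix [-0.3  0.2 -3.3] grip 101.6 open 19.4
d [  8.4  -1.1 -20.1] shift rows [0.02 0.13 0.42] turn/8 [ 0.   -0.01  0.01]
  1 mm +x = [ 0.     -0.0153  0.0129]
  1 mm +y = [-0.02 -0.   -0.  ]
  1 mm +z = [ 0.     -0.0129 -0.0153]
```

Call:
play_rows --series '[[0.1,[0,0.07,0.22],[0,0,0]],[0.1,[0,0.06,0.2],[0,0,0]],[0.1,[0,0,0],[0,0,0]]]'

```text
t: 18.6
tool_pos: [0.6401, -0.0019, 0.1611]
tool_rot: [-2.431, 0.259, -0.088]
contact_force: [-0.3, 0.4, -1.7]
opening: 0.0197
grip_force: 101.8
```

```bash
python3 -c "
from h import *
pin((-126,-104,166))"
```

```text
t 18.6 shoulder [-126.  -101.5  165.8] pin dir [-0.001  1.     0.004] F mix [ 0.3  0.4 -1.7] grip 101.8 open 19.7
d [-0.  -2.5  0.2] shift rows [ 0.05 -0.   -0.  ] turn/8 [-0.    0.03 -0.01]
  1 mm +x = [ 0.     -0.0153  0.0129]
  1 mm +y = [-0.02    0.      0.0001]
  1 mm +z = [-0.0001 -0.0129 -0.0153]
```

Call:
play_rows --series '[[0.1,[0,0.02,0.024],[0,0,0]]]'

```text
t: 18.73
tool_pos: [0.6406, -0.0021, 0.1608]
tool_rot: [-2.431, 0.259, -0.09]
contact_force: [-2.2, 0.5, 0.4]
opening: 0.0193
grip_force: 101.6
```

Call:
play_rows --series '[[0.1,[0,0.02,0.024],[0,0,0]]]'

```text
t: 18.85
tool_pos: [0.6407, -0.002, 0.1603]
tool_rot: [-2.43, 0.258, -0.091]
contact_force: [-3.4, 1.8, 2.3]
opening: 0.0197
grip_force: 101.8
```

```bash
python3 -c "
from h import *
pin((-126,-104,166))"
```

```text
t 18.85 shoulder [-126. -102.  165.] pin dir [-0.002  1.     0.002] F mix [1.1 3.7 2.3] grip 101.8 open 19.7
d [-0. -2.  1.] shift rows [ 0.04 -0.01 -0.02] turn/8 [-0.01  0.02 -0.  ]
  1 mm +x = [ 0.     -0.0153  0.0129]
  1 mm +y = [-0.02    0.      0.0001]
  1 mm +z = [-0.     -0.0129 -0.0153]
```

The rim touches at 165.5, so the tongue sits about 1 mm high. I'll press a little further.

Call:
play_rows --series '[[0.1,[0,0.026,0.031],[0,0,0]],[0.1,[0,0,0],[0,0,0]]]'

```text
t: 19.1
tool_pos: [0.6411, -0.0026, 0.1585]
tool_rot: [-2.432, 0.258, -0.093]
contact_force: [-3.8, -0.3, 2.4]
opening: 0.0195
grip_force: 101.9
```

```bash
python3 -c "
from h import *
pin((-126,-104,166))"
```

```text
t 19.1 shoulder [-126.5 -102.5  163.1] pin dir [-0.001  1.     0.   ] F mix [-1.   3.7  2.4] grip 101.9 open 19.5
d [ 0.5 -1.5  2.9] shift rows [ 0.03 -0.04 -0.04] turn/8 [0.   0.01 0.  ]
  1 mm +x = [ 0.     -0.0153  0.0129]
  1 mm +y = [-0.02 -0.    0.  ]
  1 mm +z = [-0.     -0.0129 -0.0153]
```

Call:
play_rows --series '[[0.1,[0,-0.13,-0.155],[0,0,0]],[0.1,[0,0.38,-0.32],[0,0,0]],[0.1,[0,0.3,0.37],[0,0,0]],[0.1,[0,0.5,0.6],[0,0,0]],[0.1,[0,0.45,0.55],[0,0,0]],[0.1,[0,0,0],[0,0,0]]]'

```text
t: 19.85
tool_pos: [0.6332, -0.0241, 0.0652]
tool_rot: [-2.43, 0.261, -0.083]
contact_force: [-0.1, 0.3, -2.9]
opening: 0.0197
grip_force: 101.4
```

```bash
python3 -c "
from h import *
pin((-151.3,-92,73.4))"
```

```text
t 19.85 shoulder [-149.1  -99.4   70.1] pin dir [-0.001  1.     0.009] F mix [ 0.3  0.2 -2.9] grip 101.4 open 19.7
d [-2.2  7.4  3.3] shift rows [-0.15 -0.01 -0.08] turn/8 [-0.01  0.05 -0.03]
  1 mm +x = [ 0.     -0.0153  0.0129]
  1 mm +y = [-0.02    0.0001  0.0001]
  1 mm +z = [-0.0002 -0.0129 -0.0153]
```

Call:
play_rows --series '[[0.1,[-0.15,0.01,-0.04],[0,0,0]],[0.1,[0,0,0],[0,0,0]]]'

```text
t: 20.1
tool_pos: [0.6295, -0.0263, 0.0735]
tool_rot: [-2.433, 0.257, -0.098]
contact_force: [0.4, 0.4, -2.4]
opening: 0.0193
grip_force: 101.4
```

```bash
python3 -c "
from h import *
pin((-151.3,-92,73.4))"
```

```text
t 20.1 shoulder [-152.   -96.1   77.9] pin dir [-0.     1.    -0.003] F mix [ 0.5 -0.3 -2.4] grip 101.4 open 19.3
d [ 0.7  4.1 -4.5] shift rows [-0.08  0.05  0.08] turn/8 [ 0.   -0.02  0.02]
  1 mm +x = [ 0.     -0.0153  0.0128]
  1 mm +y = [-0.02 -0.   -0.  ]
  1 mm +z = [ 0.0001 -0.0128 -0.0153]
```

Call:
play_rows --series '[[0.1,[-0.05,0.045,0.075],[0,0,0]],[0.1,[0,0,0],[0,0,0]],[0.1,[0,0,0],[0,0,0]]]'

```text
t: 20.48
tool_pos: [0.6264, -0.0247, 0.0673]
tool_rot: [-2.432, 0.258, -0.094]
contact_force: [-0.8, 0.2, -3.4]
opening: 0.0196
grip_force: 101.4
```

```bash
python3 -c "
from h import *
pin((-151.3,-88,73.4))"
```

```text
t 20.475 shoulder [-151.1  -92.8   71.8] pin dir [-0.001  1.    -0.   ] F mix [ 0.   0.8 -3.4] grip 101.4 open 19.6
d [-0.2  4.8  1.6] shift rows [-0.1  -0.02 -0.03] turn/8 [-0.  0.  0.]
  1 mm +x = [ 0.     -0.0153  0.0129]
  1 mm +y = [-0.02 -0.    0.  ]
  1 mm +z = [ 0.     -0.0129 -0.0153]
```

Raise 1.6 mm and go in again.

Call:
play_rows --series '[[0.1,[0,-0.02,-0.025],[0,0,0]],[0.1,[-0.1,0,0],[0,0,0]],[0.1,[-0.06,0,0],[0,0,0]]]'

```text
t: 20.85
tool_pos: [0.6181, -0.023, 0.0687]
tool_rot: [-2.432, 0.258, -0.093]
contact_force: [-0.0, 0.3, -2.8]
opening: 0.0199
grip_force: 101.4
```

```bash
python3 -c "
from h import *
pin((-151.3,-78,73.4))"
```

```text
t 20.85 shoulder [-151.2  -84.3   73.3] pin dir [-0.001  1.     0.   ] F mix [ 0.3  0.1 -2.8] grip 101.4 open 19.9
d [-0.1  6.3  0.1] shift rows [-0.13 -0.   -0.  ] turn/8 [-0.    0.01  0.  ]
  1 mm +x = [ 0.     -0.0153  0.0129]
  1 mm +y = [-0.02 -0.    0.  ]
  1 mm +z = [-0.     -0.0129 -0.0153]
```

Call:
play_rows --series '[[0.1,[-0.06,0,0],[0,0,0]],[0.1,[-0.06,0,0],[0,0,0]]]'

```text
t: 21.1
tool_pos: [0.6124, -0.0218, 0.0687]
tool_rot: [-2.432, 0.258, -0.094]
contact_force: [0.1, 0.3, -2.6]
opening: 0.0198
grip_force: 101.4
```

Call:
play_rows --series '[[0.1,[-0.08,0,0],[0,0,0]],[0.1,[-0.08,0,0],[0,0,0]]]'

```text
t: 21.35
tool_pos: [0.6047, -0.0201, 0.0689]
tool_rot: [-2.432, 0.258, -0.094]
contact_force: [1.3, 0.2, -2.3]
opening: 0.0195
grip_force: 101.5
```

```bash
python3 -c "
from h import *
pin((-151.3,-60,73.4))"
```

```text
t 21.35 shoulder [-151.2  -70.6   73.5] pin dir [-0.001  1.    -0.   ] F mix [ 0.5 -1.2 -2.3] grip 101.5 open 19.5
d [-0.1 10.6 -0.1] shift rows [-0.21  0.    0.  ] turn/8 [-0.  0.  0.]
  1 mm +x = [ 0.     -0.0153  0.0129]
  1 mm +y = [-0.02 -0.    0.  ]
  1 mm +z = [ 0.     -0.0129 -0.0153]
```

Call:
play_rows --series '[[0.1,[-0.08,0,0],[0,0,0]],[0.1,[-0.07,0,0],[0,0,0]]]'

```text
t: 21.6
tool_pos: [0.5974, -0.0185, 0.0689]
tool_rot: [-2.432, 0.258, -0.094]
contact_force: [0.6, -0.5, -1.9]
opening: 0.0196
grip_force: 101.5
```

Call:
play_rows --series '[[0.1,[-0.05,0,0],[0,0,0]]]'

```text
t: 21.72
tool_pos: [0.5949, -0.018, 0.0688]
tool_rot: [-2.432, 0.258, -0.094]
contact_force: [0.5, 0.8, -1.0]
opening: 0.0195
grip_force: 101.5
```

Call:
play_rows --series '[[0.1,[-0.05,0,0],[0,0,0]]]'

```text
t: 21.85
tool_pos: [0.5926, -0.0175, 0.0688]
tool_rot: [-2.432, 0.258, -0.094]
contact_force: [0.6, -0.2, -2.1]
opening: 0.0193
grip_force: 101.5
```

Call:
play_rows --series '[[0.1,[-0.05,0,0],[0,0,0]]]'

```text
t: 21.98
tool_pos: [0.5901, -0.017, 0.0688]
tool_rot: [-2.432, 0.258, -0.094]
contact_force: [0.9, 0.1, -1.9]
opening: 0.0198
grip_force: 101.5
```

```bash
python3 -c "
from h import *
pin((-151.3,-50,73.4))"
```

```text
t 21.975 shoulder [-151.2  -55.7   73.4] pin dir [-0.001  1.    -0.   ] F mix [ 0.3 -0.9 -1.9] grip 101.5 open 19.8
d [-0.1  5.7  0. ] shift rows [-0.11  0.   -0.  ] turn/8 [0. 0. 0.]
  1 mm +x = [ 0.     -0.0153  0.0129]
  1 mm +y = [-0.02 -0.    0.  ]
  1 mm +z = [ 0.     -0.0129 -0.0153]
```

The pin is past the old stop with no force; it is in the tongue. Going on to the thin cheek.

Call:
play_rows --series '[[0.1,[-0.06,0,0],[0,0,0]]]'

```text
t: 22.1
tool_pos: [0.5871, -0.0164, 0.0688]
tool_rot: [-2.432, 0.258, -0.094]
contact_force: [0.1, -0.3, -1.4]
opening: 0.0202
grip_force: 101.5
```

Call:
play_rows --series '[[0.1,[-0.06,0,0],[0,0,0]]]'

```text
t: 22.22
tool_pos: [0.5841, -0.0158, 0.0687]
tool_rot: [-2.432, 0.258, -0.094]
contact_force: [0.8, -0.3, -1.1]
opening: 0.0196
grip_force: 101.5
```

Call:
play_rows --series '[[0.1,[-0.06,0,0],[0,0,0]]]'

```text
t: 22.35
tool_pos: [0.5812, -0.0152, 0.0687]
tool_rot: [-2.432, 0.258, -0.094]
contact_force: [0.7, -0.6, -2.4]
opening: 0.0194
grip_force: 101.5
```

Call:
play_rows --series '[[0.1,[-0.06,0,0],[0,0,0]]]'

```text
t: 22.48
tool_pos: [0.5783, -0.0145, 0.0687]
tool_rot: [-2.432, 0.258, -0.094]
contact_force: [0.9, -1.8, -1.9]
opening: 0.0196
grip_force: 101.5
```

```bash
python3 -c "
from h import *
pin((-151.3,-27,73.4))"
```

```text
t 22.475 shoulder [-151.3  -43.6   73.3] pin dir [-0.001  1.    -0.   ] F mix [-1.6 -1.3 -1.9] grip 101.5 open 19.6
d [-0.  16.6  0.1] shift rows [-0.33 -0.   -0.  ] turn/8 [0. 0. 0.]
  1 mm +x = [ 0.     -0.0153  0.0129]
  1 mm +y = [-0.02 -0.    0.  ]
  1 mm +z = [ 0.     -0.0129 -0.0153]
```

The nose is at about +16 and through the thin cheek. Now home, in small steps.

Call:
play_rows --series '[[0.1,[-0.08,0,0],[0,0,0]],[0.1,[-0.07,0,0],[0,0,0]]]'

```text
t: 22.72
tool_pos: [0.571, -0.013, 0.0688]
tool_rot: [-2.432, 0.258, -0.094]
contact_force: [1.1, -1.4, -1.6]
opening: 0.0196
grip_force: 101.6
```

Call:
play_rows --series '[[0.1,[-0.05,0,0],[0,0,0]]]'

```text
t: 22.85
tool_pos: [0.5686, -0.0125, 0.0688]
tool_rot: [-2.432, 0.258, -0.094]
contact_force: [1.9, -0.6, -1.7]
opening: 0.02
grip_force: 101.6
```

Call:
play_rows --series '[[0.1,[-0.04,0,0],[0,0,0]]]'

```text
t: 22.98
tool_pos: [0.5668, -0.0122, 0.0689]
tool_rot: [-2.432, 0.258, -0.095]
contact_force: [0.8, -1.4, -1.9]
opening: 0.0195
grip_force: 101.6
```

Call:
play_rows --series '[[0.1,[-0.04,0,0],[0,0,0]]]'

```text
t: 23.1
tool_pos: [0.5648, -0.0118, 0.0688]
tool_rot: [-2.433, 0.258, -0.095]
contact_force: [0.8, -2.4, -1.3]
opening: 0.0194
grip_force: 101.6
```

```bash
python3 -c "
from h import *
pin((-151.3,-27,73.4))"
```

```text
t 23.1 shoulder [-151.4  -29.9   73.4] pin dir [-0.     1.    -0.001] F mix [-2.1 -1.3 -1.3] grip 101.6 open 19.4
d [0.1 2.9 0. ] shift rows [-0.06 -0.    0.  ] turn/8 [ 0.   -0.    0.01]
  1 mm +x = [ 0.     -0.0153  0.0128]
  1 mm +y = [-0.02 -0.   -0.  ]
  1 mm +z = [ 0.     -0.0128 -0.0153]
```

Call:
play_rows --series '[[0.1,[-0.04,0,0],[0,0,0]]]'

```text
t: 23.22
tool_pos: [0.5629, -0.0114, 0.0688]
tool_rot: [-2.433, 0.258, -0.095]
contact_force: [1.4, -2.1, -1.3]
opening: 0.0198
grip_force: 101.7
```

Call:
play_rows --series '[[0.1,[-0.04,0,0],[0,0,0]]]'

```text
t: 23.35
tool_pos: [0.5609, -0.011, 0.0687]
tool_rot: [-2.433, 0.258, -0.095]
contact_force: [3.0, -3.3, -2.8]
opening: 0.0196
grip_force: 101.8
```

Call:
play_rows --series '[[0.1,[-0.04,0,0],[0,0,0]]]'

```text
t: 23.48
tool_pos: [0.5595, -0.0108, 0.0689]
tool_rot: [-2.433, 0.259, -0.097]
contact_force: [5.4, -2.7, -3.6]
opening: 0.0196
grip_force: 101.6
```

```bash
python3 -c "
from h import *
pin((-151.3,-27,73.4))"
```

```text
t 23.475 shoulder [-151.5  -24.4   73.4] pin dir [ 0.001  1.    -0.002] F mix [-1.5 -5.9 -3.6] grip 101.6 open 19.6
d [ 0.2 -2.6 -0. ] shift rows [ 0.05 -0.    0.  ] turn/8 [ 0.01 -0.01  0.  ]
  1 mm +x = [-0.     -0.0153  0.0128]
  1 mm +y = [-0.02 -0.   -0.  ]
  1 mm +z = [ 0.     -0.0128 -0.0153]
```

Call:
play_rows --series '[[0.1,[-0.04,0,0],[0,0,0]]]'

```text
t: 23.6
tool_pos: [0.5594, -0.0109, 0.0691]
tool_rot: [-2.434, 0.261, -0.103]
contact_force: [13.3, -2.6, -8.3]
opening: 0.0197
grip_force: 100.9
```

Call:
play_rows --series '[[0.1,[-0.03,0,0],[0,0,0]]]'

```text
t: 23.72
tool_pos: [0.5593, -0.0111, 0.0694]
tool_rot: [-2.435, 0.263, -0.108]
contact_force: [17.2, -2.1, -10.4]
opening: 0.0197
grip_force: 100.5
```

```bash
python3 -c "
from h import *
pin((-151.3,-27,73.4))"
```

```text
t 23.725 shoulder [-151.7  -24.3   73.7] pin dir [ 0.006  1.    -0.009] F mix [  1.5 -17.2 -10.4] grip 100.5 open 19.7
d [ 0.4 -2.7 -0.3] shift rows [ 0.05 -0.    0.01] turn/8 [ 0.02 -0.08  0.01]
  1 mm +x = [-0.0001 -0.0154  0.0128]
  1 mm +y = [-0.02   -0.     -0.0002]
  1 mm +z = [ 0.0002 -0.0128 -0.0153]
```

It stops firmly at 17 N, with the shoulder home; the +3 mm bias matches the earlier stop at the tongue. I'll relieve the push, release and withdraw along the tool axis.

Call:
play_rows --force 40 --series '[[0.1,[0.04,0,0],[0,0,0]],[0.1,[0,0,0],[0,0,0]],[0.4,[0,0,0],[0,0,0]],[0.4,[0,0,0],[0,0,0]],[0.4,[0,0,0],[0,0,0]]]'

```text
t: 24.35
tool_pos: [0.557, -0.0095, 0.0687]
tool_rot: [-2.431, 0.257, -0.092]
contact_force: [0.6, 0.1, -1.4]
opening: 0.0344
grip_force: 0.0
```

Call:
play_rows --series '[[0.4,[0,0,-0.2],[0,0,0]],[0.4,[0,0,-0.5],[0,0,0]],[0.4,[0,0,-1],[0,0,0]],[0.4,[0,0.3,-1],[0,0,0]],[0.4,[0,0.3,-1],[0,0,0]],[0.4,[0,0.5,-1],[0,0,0]],[0.4,[0,0,0],[0,0,0]],[0.4,[0,0,0],[0,0,0]]]'

```text
t: 25.35
tool_pos: [0.5166, -0.1987, 0.2132]
tool_rot: [-2.431, 0.258, -0.093]
contact_force: [-0.4, 0.6, -0.3]
opening: 0.0342
grip_force: 0.0
```

```bash
python3 -c "
from h import *
rep()
t,s=shot('top'),shot('side')
cv2.imwrite('pics/p5.png',cv2.resize(t['color'][135:225,190:310],(800,600),interpolation=cv2.INTER_CUBIC))"
```

```text
t 25.35 mix mm [-340.4  -55.1  213.2] F mix [ 0.5  0.5 -0.3] open 34.2 grip 0.0
tool x,z in mixer [[0.0, -1.0, -0.001], [0.643, 0.001, -0.766]] q [-0.79  0.08  1.73  0.58  1.73  0.97]
```

View pics/p5.png

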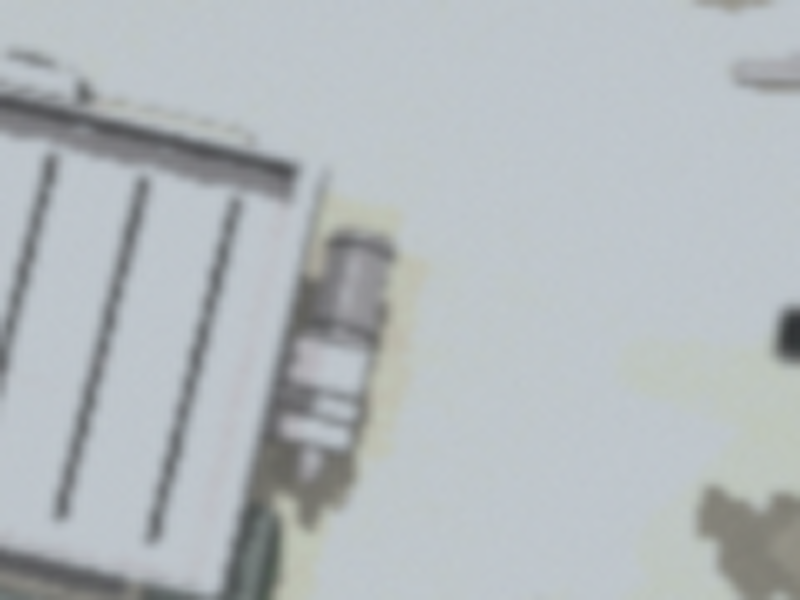

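The view shows the grip at (355,285), its shoulder flush on the thick cheek at (345,335), and the nose out past the thin cheek at (312,470). The gripper is well clear, so I'm handing it in.

```bash
python3 -c "
from station import ctrl
print(ctrl.finish_job())"
```

```text
the job is handed in; nothing more can be done
None
```

The tray is pressed to about level and the lock pin is through bracket, tongue and bracket with its shoulder home; the pin is released, the arm stands clear, and I handed the job in at about 25 s (no verdict came back).

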